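# Release the ratchet clamp that holds the green spool

### The job

Two ratchet clamps stand on the bench. On the one that holds the green spool, flip the pawl well clear of the toothed bar by its orange peg, then pull the jaw all the way open by its black handle. Leave the pawl flipped and the green spool standing where it is, and do not disturb the other clamp or its red spool.

Things in the scene. Friction and masses are not known exactly. Their poses are not given: they have to be found in the camera images.
- clamp_green: Bolted-down clamp holding the green spool: blue base plate 210 x 120 x 12 mm, fixed jaw at its +x end, toothed steel bar along its x axis (y = 0, 14 to 26 mm high; parts beside it reach 31 mm) with a dark sliding jaw. Origin at table height on the bar's centre line. x: level, from the handle towards the spool; y: left, the pawl's side; z up.
- pawl_green_knob (a point): Orange round upright peg on the pawl of that clamp, 12 mm across, 24 to 74 mm above the table; this point: its axis, 60 mm above the table. It stands on the free end of the dark steel pawl arm (15 to 25 mm high), 52 mm from the arm's upright pivot; engaged, it is at clamp x -38, y +20 mm, the pivot at x -90, y +19 mm. Flip it to clamp +y, on an arc about the pivot.
- pawl_green (a joint): Angle of that pawl in rad: 0 engaged in the teeth, growing counter-clockwise (seen from above) to 0.7 at its stop, fully flipped away from the bar. From about 0.15 its nose is free of the teeth. About 2 N at the peg moves it; no spring, it stays where it is left.
- jaw_green_handle (a point): Black round upright handle on the sliding bar of that clamp, 16 mm across, 26 to 80 mm above the table; this point: its axis, 60 mm above the table, at clamp x -95, y 0 mm while closed. Axes as the clamp's. Moving it straight along -x (roughly towards the robot, about 3 N) opens the jaw, which is one piece with it: a block 44 mm wide, its top 36 mm above the table, its back 104 mm from the handle.
- jaw_green (a joint): Travel of that jaw in m: 0 closed on the spool, growing to 0.040 fully open at its stop. While the pawl is engaged it gives about 1 mm and then locks.
- spool_green: Green spool with white flanges, 34 mm across, 48 mm high, standing loosely between the jaws on the base plate, 50 mm from the clamp's origin along +x; origin at the centre of its underside (12 mm above the table), z along its axis.
- pawl_red (a joint): Angle of the pawl of the other clamp, equal in every way but holding the red spool: 0 engaged. To be left engaged.
- jaw_red (a joint): Travel of the jaw of the other clamp in m: 0 closed. To be left closed.
- spool_red: Red spool with white flanges in the other clamp, 34 mm across, 48 mm high; origin at the centre of its underside, z along its axis. To be left alone.
Not all that is in view belongs to the job. What is shaped like the spool_green but pink is not meant.

How it is judged:
By the outcome, as a careful person would: the job done as asked, in the order asked, and still so for the second after the job is handed in, with the robot touching nothing.
It also fails if it takes over 35 s, if anything falls off the work surface, if the arm or the gripper's body presses on something with over 40 N, if the wrist force passes 120 N, or if a joint passes its speed limit or range.

### The arm

A 7-joint arm with a two-finger parallel gripper is mounted at the origin on the work surface; the furniture and walls round the work are solid. World frame = base frame: x ahead of the robot, y to its left, z up, the work surface at z = 0. Lengths are in mm, angles in rad, forces in N, time in s.
With the tool pointing down it reaches from about 400 to 925 mm from the base axis. Payload 4.1 kg.
Tool frame: the origin (TCP) lies at the very end of the fingers, on their centre line; the grasp point (between the pads) lies 19 mm behind it; z points along the fingers, y is the line along which they close (so a half turn about z gives the same grasp; the last joint's range is limited). The gripper opens to 85 mm and grips with 20 to 120 N. Pads are 22 mm wide; open, the fingers measure 114 mm over their backs; the gripper's body (76 mm by 85 mm) begins 54 mm behind the grasp point. The pads swing forward as they close: fully open they stand 13 mm farther back than shut.
Start: joints at [-1.448, 0.398, 0.045, 1.537, -0.019, 1.207, -0.051], TCP at [142.966, 634.117, 231.347] pointing down, gripper open.
Joint ranges: [-2.82, 2.82], [-0.49, 2.23], [-1.37, 1.46], [0, 2.46], [-1.36, 4.5], [0.23, 2], [-2.94, 2.94]. Speed limits (rad/s): [2.57, 2.57, 3.14, 3.14, 3.14, 3.14, 3.14].

### API

Orientations are given as a 3x3 rotation matrix whose columns are the frame's x, y, z axes.
In Python, from cell import state, snapshot, close_job gives the robot as it stands.
- The arm moves only by the tool send_rows, never from a script. Its argument "increments" is text: rows parted by semicolons, each of 7 numbers parted by spaces: the shift along the tool's x, y, z in m, then the turn, a rotation vector about the tool's x, y, z in rad, then the finger opening in m, from 0 to 0.0854. A call has 1 to 12 rows; each row shifts and turns the commanded pose from where the row before left it, along the tool's axes as they then stand; what a row does not reach is not made up. A row lasts 1/8 s, in which the tool goes at most 62.5 mm and 10.7 degrees, less where a joint would pass 70% of its speed; a pose out of reach is approached as far as the arm can. A call with a gripper value outside its range is refused whole. The fingers move at their own pace and stop on an object; "newtons" is the grip in N (left out, the last holds). Time passes only in rows, so rows that do not move let the fingers close. It gives the time, the measured TCP pose, the force, the opening and the grip force at its end, in the units of the state.
- state(): the state, without advancing time (a new reading comes with each control period).
- snapshot(name): name is "side" or "top" or "wrist"; returns a dict with "color" (384x512x3 uint8, blue, green, red), "range_z" (384x512 float32, mm along the optical axis (not along the pixel's ray), 0 where there is no reading), "mtx" (3x3 intrinsics, pixels), "R" (3x3) and "t" (3): a world point X has camera coordinates R X + t. Camera axes: x right, y down, z forward; pixel columns grow to the right and rows downward; lengths in mm; the calibration is good to about 2 mm. A picture is of the moment at which its call begins.
- close_job(): hands the job in; it is judged then, once.
The state is a dict: "time_s": time; "joints": joint angles; "qd": joint speeds; "joint_efforts": joint torques, N m; "tcp_pos": TCP position; "eef_rot": TCP orientation; "wrist_force": force on the tool from outside, world axes, zero at the start; "moment": the same for the moment, N m; "finger_gap": opening from 0.0 (shut) to 1.0 (fully open); "gripper_force": force on a finger pad.
Only numpy, scipy, OpenCV 4.12 (cv2) and the standard library are available. Lean on these libraries where they do the work, as an engineer would, in place of code of your own. Each camera call takes 0.05 s, during which the arm holds its last target. There are 200 camera calls.

## Working session

There is one attempt and no reset: what is moved stays moved. The work goes in short steps, Python scripts to look and compute and a tool call to move; the robot and the scene stay as the last step left them, time stands still between calls to the robot, and variables do not carry over. Pictures are saved under pics/ and viewed, at most 10 in all, crops included, and the job is handed in when it is done.

Besides the shell and the picture viewer there is one more tool, called in YAML: its name, and indented under it one key for each argument. send_rows: Moves the arm, as the interface text tells. Its arguments: {"type":"object","properties":{"increments":{"type":"string"},"newtons":{"type":"number"}},"required":["increments"]}

```bash
mkdir -p pics; python3 - <<'E'
from cell import state,snapshot
import cv2,numpy as np,pickle
s=state();print(s['time_s'],s['tcp_pos'],s['eef_rot'],s['finger_gap'])
for n in ('top','side'):
    d=snapshot(n);pickle.dump(d,open(n+'.pkl','wb'));cv2.imwrite(f'pics/{n}0.png',d['color']);print(n,d['mtx'],d['R'],d['t'])
E
```

```text
0.0 [142.83847751 633.49392903 230.28741542] [[-9.75532034e-01  2.19857161e-01 -2.83720750e-04]
 [ 2.19857305e-01  9.75530283e-01 -1.85266939e-03]
 [-1.30544448e-04 -1.86971642e-03 -9.99998244e-01]] 0.9981709954143152
top [[436.61403466   0.         251.22345828]
 [  0.         436.61403466 181.27069325]
 [  0.           0.           1.        ]] [[ 0.00631205 -0.99996831 -0.00485208]
 [-0.9956238  -0.00583206 -0.09326971]
 [ 0.09323846  0.00541957 -0.99562906]] [   4.28078345  605.21724491 1126.31509692]
side [[483.97905612   0.         259.80072748]
 [  0.         483.97905612 196.17845513]
 [  0.           0.           1.        ]] [[ 0.82164085 -0.56992374  0.00965647]
 [-0.3483389  -0.51545444 -0.78292192]
 [ 0.45118326  0.63991691 -0.62204503]] [-520.14304035  275.43331321  847.36417602]
```

View pics/top0.png

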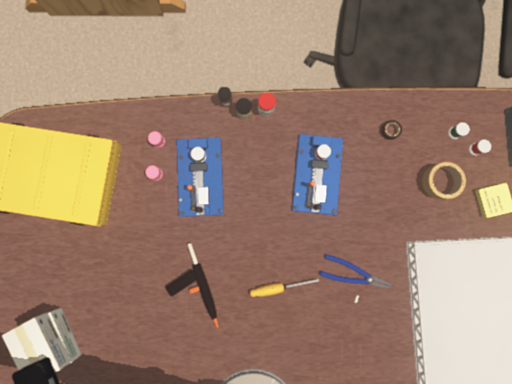

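View pics/side0.png

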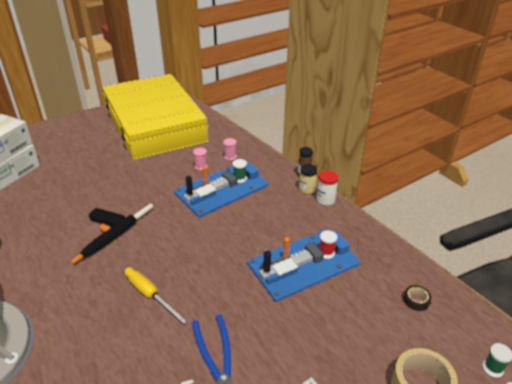

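The top view shows two blue clamps, at about (200,177) and (319,175). In the side view, the left one at (222,187) holds a green spool at (239,171) and the right one at (303,264) a red spool at (328,243). The pink look-alikes are at (156,139) and (153,173) in the top view. I'll check this in a crop and measure.

```bash
cat > h.py <<'E'
import numpy as np,cv2,pickle
def ray(d,u,v,z):
    "world point on pixel's ray at height z"
    K,R,t=d['mtx'],np.array(d['R']),np.array(d['t'])
    c=-R.T@t; r=R.T@np.linalg.inv(K)@[u,v,1]
    return c+r*(z-c[2])/r[2]
def proj(d,X):
    p=d['mtx']@(np.array(d['R'])@np.array(X)+d['t']);return p[:2]/p[2]
E
python3 - <<'E'
from h import *
d=pickle.load(open('top.pkl','rb'));s=pickle.load(open('side.pkl','rb'))
a=cv2.resize(d['color'][130:225,165:235],None,fx=6,fy=6,interpolation=cv2.INTER_CUBIC)
b=cv2.resize(s['color'][150:220,170:275],None,fx=3.5,fy=3.5,interpolation=cv2.INTER_CUBIC)
o=np.zeros((570,800,3),np.uint8);o[:a.shape[0],:a.shape[1]]=a;o[:b.shape[0],425:425+b.shape[1]]=b[:,:375];cv2.imwrite('pics/crop.png',o)
h=cv2.cvtColor(d['color'],cv2.COLOR_BGR2HSV)
m=((h[...,0]>100)&(h[...,0]<125)&(h[...,1]>150)&(h[...,2]>60)).astype(np.uint8)
for x0,x1 in((165,235),(280,355)):
    q=np.zeros_like(m);q[130:225,x0:x1]=m[130:225,x0:x1]
    v,u=np.nonzero(q);P=np.array([ray(d,*p,12)[:2] for p in zip(u,v)],np.float32)
    r=cv2.minAreaRect(P);print(r,len(P))
    print(cv2.minAreaRect(np.c_[u,v].astype(np.float32)))
E
```

```text
Traceback (most recent call last):
cv2.error: OpenCV(4.12.0) /io/opencv/modules/imgproc/src/convhull.cpp:143: error: (-215:Assertion failed) total >= 0 && (depth == CV_32F || depth == CV_32S) in function 'convexHull'
```

View pics/crop.png

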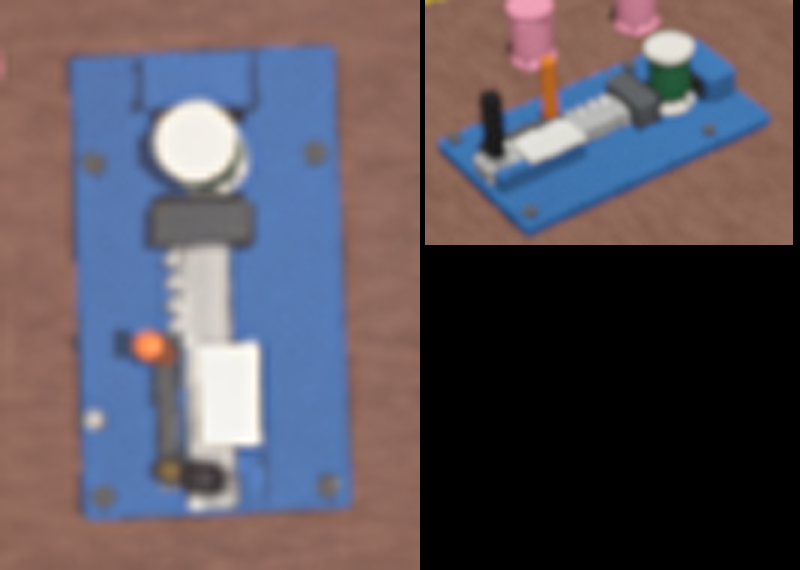

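The crop confirms it: the left clamp holds the green spool. The orange peg's top is at crop (149,345), which is px (189.8,187.5). The black handle is at about (200,477) and the plate corners are at (70,57), (336,46), (352,506) and (84,518).

```bash
python3 - <<'E'
from h import *
d=pickle.load(open('top.pkl','rb'));s=pickle.load(open('side.pkl','rb'))
f=lambda x,y:(165+(x+.5)/6-.5,130+(y+.5)/6-.5)
C=np.array([ray(d,*f(*p),12)[:2] for p in((70,57),(336,46),(352,506),(84,518))])
print(C.round(1),[np.linalg.norm(C[i]-C[i-1]).round(1) for i in range(4)])
c=C.mean(0);ex=(C[0]+C[1]-C[2]-C[3]);ex/=np.linalg.norm(ex);ey=np.array([-ex[1],ex[0]])
print('centre',c,'yaw',np.arctan2(ex[1],ex[0]))
for n,p,z in(('peg top',(149,345),74),('spool top',(196,142),60),('handle top',(196,475),80),('pivot',(168,470),25)):
    w=ray(d,*f(*p),z)[:2];print(n,w.round(1),((w-c)@ex).round(1),((w-c)@ey).round(1))
g=lambda x,y:(170+(x-425+.5)/3.5-.5,150+(y+.5)/3.5-.5)
for n,p,z in(('peg top',(548,58),74),('handle top',(490,95),80),('spool top',(669,46),60)):
    w=ray(s,*g(*p),z)[:2];print('side',n,w.round(1),((w-c)@ex).round(1),((w-c)@ey).round(1))
D=np.array([ray(s,*g(*p),12)[:2] for p in((528,233),(440,143),(770,120))]);print(D.round(1))
for u,v in((189,187),(197,154),(198,209),(190,160)): print(u,v,d['range_z'][v,u], (np.array(d['R']).T@(np.linalg.inv(d['mtx'])@[u,v,1]*d['range_z'][v,u]-d['t'])).round(1))
E
```

```text
[[720.3 211.9]
 [726.   91.8]
 [518.9  82. ]
 [512.9 201. ]] [np.float64(207.7), np.float64(120.2), np.float64(207.3), np.float64(119.1)]
centre [619.50932154 146.6705936 ] yaw 0.049726505001903655
peg top [585.2 164.5] -33.4 19.5
spool top [674.2 148. ] 54.7 -1.4
handle top [530.2 142.8] -89.4 0.6
pivot [534.  162.3] -84.7 19.8
side peg top [585.8 166.9] -32.7 21.9
side handle top [528.5 143.3] -91.0 1.2
side spool top [674.  149.7] 54.6 0.3
[[515.4  77.7]
 [511.5 197.7]
 [720.6  89.2]]
189 187 1108.2651 [585.4 165.6  73.9]
197 154 1132.0024 [672.6 148.8  58.1]
198 209 1099.0066 [529.7 141.2  77.8]
190 160 1174.6648 [663.  173.1  14.5]
```

Clamp origin is at about (624.2,147.3) with yaw 0.05. That puts the peg at (585.4,165.8), the handle at (529.5,142.8) and the pivot at (533.4,162); heights and sizes all match the description. The possible confusions are the right clamp's peg at (311,185) and handle at (317,207), and the pink spools; the left clamp is the one I want. Moving above it now.

send_rows:
  increments: "-0.022 -0.015 0 0 0 0 0.05;-0.045 -0.030 0 0 0 0 0.05;-0.047 -0.0315 0 0 0 0 0.05;-0.047 -0.0315 0 0 0 0 0.05;-0.047 -0.0315 0 0 0 0 0.05;-0.047 -0.0315 0 0 0 0 0.05;-0.047 -0.0315 0 0 0 0 0.05;-0.047 -0.0315 0 0 0 0 0.05;-0.047 -0.0315 0 0 0 0 0.05;-0.047 -0.0315 0 0 0 0 0.05;-0.045 -0.030 0 0 0 0 0.05;-0.022 -0.015 0 0 0 0 0.05"
  newtons: 20

```text
time_s: 1.6
tcp_pos: [567.0, 184.5, 231.0]
eef_rot: [[-0.974, 0.225, 0.0], [0.225, 0.974, -0.002], [-0.001, -0.002, -1.0]]
wrist_force: [-0.8, 0.2, 0.0]
finger_gap: 0.587
gripper_force: 0.0
```

send_rows:
  increments: "0 0 0.015 0 0 -0.068 0.05;0 0 0.03 0 0 -0.068 0.05;0 0 0.03 0 0 -0.068 0.05;0 0 0.015 0 0 -0.068 0.05;0 0 0 0 0 0 0.05;0 0 0 0 0 0 0.05"

```text
time_s: 2.35
tcp_pos: [565.7, 188.4, 141.9]
eef_rot: [[-0.999, -0.049, 0.001], [-0.049, 0.999, 0.0], [-0.001, 0.0, -1.0]]
wrist_force: [-0.5, -0.1, -0.6]
finger_gap: 0.589
gripper_force: 0.0
```

send_rows:
  increments: "-0.006 -0.008 0 0 0 0 0.05;-0.0065 -0.008 0 0 0 0 0.05;-0.006 -0.0075 0 0 0 0 0.05;0 0 0 0 0 0 0.05;0 0 0 0 0 0 0.05"

```text
time_s: 2.98
tcp_pos: [584.8, 165.9, 141.2]
eef_rot: [[-0.999, -0.05, -0.0], [-0.05, 0.999, 0.0], [0.0, 0.0, -1.0]]
wrist_force: [0.1, 0.1, 0.1]
finger_gap: 0.586
gripper_force: 0.0
```

```bash
python3 - <<'E'
from cell import state,snapshot
from h import *
st=state();print(st['tcp_pos'])
d=snapshot('wrist');pickle.dump(d,open('w1.pkl','wb'));im=d['color'].copy()
for X in((585.4,165.8,74),(529.5,142.8,80),(*st['tcp_pos'][:2],74)):
    p=proj(d,X);print(X,p.round(1));cv2.drawMarker(im,tuple(int(round(q)) for q in p),(255,0,255),0,12,1)
cv2.imwrite('pics/w1.png',im)
E
```

```text
[584.79102763 165.93419695 141.22064171]
(585.4, 165.8, 74) [258.3 202.6]
(529.5, 142.8, 80) [227.9 126.6]
(np.float64(584.7910276251199), np.float64(165.93419695195797), 74) [258.5 201.9]
```

View pics/w1.png

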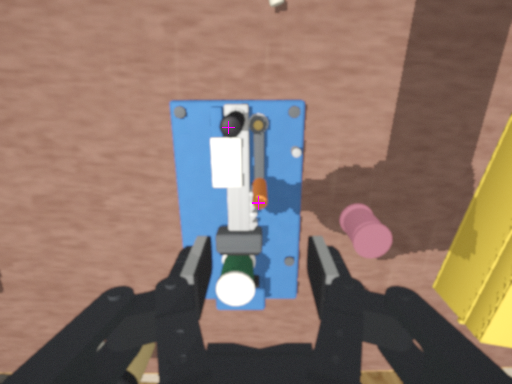

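The wrist view shows the peg's top at (261,200), within about 2 mm of the predicted (258,202), and the handle at (232,120). Descending and gripping.

send_rows:
  increments: "0 0 0.012 0 0 0 0.05;0 0 0.025 0 0 0 0.05;0 0 0.025 0 0 0 0.05;0 0 0.02 0 0 0 0.05;0 0 0.01 0 0 0 0.05;0 0 0.005 0 0 0 0.05;0 0 0 0 0 0 0.05;0 0 0 0 0 0 0.05"

```text
time_s: 4.03
tcp_pos: [585.6, 166.0, 45.1]
eef_rot: [[-0.999, -0.05, 0.001], [-0.05, 0.999, 0.001], [-0.002, 0.001, -1.0]]
wrist_force: [-0.0, 0.7, 0.1]
finger_gap: 0.585
gripper_force: 0.0
```

send_rows:
  increments: "0 0 0 0 0 0 0.03;0 0 0 0 0 0 0.02;0 0 0 0 0 0 0.012;0 0 0 0 0 0 0.009;0 0 0 0 0 0 0.009;0 0 0 0 0 0 0.009;0 0 0 0 0 0 0.009"
  newtons: 20

```text
time_s: 4.9
tcp_pos: [585.1, 166.1, 44.5]
eef_rot: [[-0.999, -0.05, 0.0], [-0.05, 0.999, 0.0], [-0.0, 0.0, -1.0]]
wrist_force: [0.1, 1.1, 2.9]
finger_gap: 0.133
gripper_force: 20.6
```

send_rows:
  increments: "0.0004 0.0052 0 0 0 0 0.009;0.0008 0.0051 0 0 0 0 0.009;0.0014 0.005 0 0 0 0 0.009;0.0019 0.0049 0 0 0 0 0.009;0.0023 0.0046 0 0 0 0 0.009;0.0029 0.0044 0 0 0 0 0.009;0.0025 0.0032 0 0 0 0 0.009;0 0 0 0 0 0 0.009;0 0 0 0 0 0 0.009"

```text
time_s: 6.02
tcp_pos: [571.9, 197.1, 44.6]
eef_rot: [[-0.999, -0.05, 0.001], [-0.05, 0.999, -0.0], [-0.001, -0.0, -1.0]]
wrist_force: [3.0, -3.4, 1.3]
finger_gap: 0.136
gripper_force: 20.6
```

The pawl is at about 0.67 rad. Releasing it and rising.

send_rows:
  increments: "0 0 0 0 0 0 0.02;0 0 0 0 0 0 0.035;0 0 0 0 0 0 0.045;0 0 0 0 0 0 0.045;0 0 0 0 0 0 0.045;0 0 -0.015 0 0 0 0.045;0 0 -0.025 0 0 0 0.045;0 0 -0.025 0 0 0 0.045;0 0 -0.02 0 0 0 0.045;0 0 -0.01 0 0 0 0.045;0 0 0 0 0 0 0.045"

```text
time_s: 7.4
tcp_pos: [571.6, 197.7, 140.3]
eef_rot: [[-0.999, -0.05, 0.002], [-0.05, 0.999, 0.001], [-0.002, 0.001, -1.0]]
wrist_force: [0.6, -0.3, -0.3]
finger_gap: 0.524
gripper_force: 0.0
```

```bash
python3 - <<'E'
from cell import state,snapshot
from h import *
st=state();print(st['tcp_pos'])
d=snapshot('wrist');s=snapshot('side');im=d['color'].copy()
for X in((572,197.2,74),(529.5,142.8,80)):
    p=proj(d,X);print(p.round(1));cv2.drawMarker(im,tuple(int(round(q)) for q in p),(255,0,255),0,12,1)
o=np.zeros((384,800,3),np.uint8);o[:,:512]=im
b=cv2.resize(s['color'][140:230,165:275],None,fx=2.6,fy=2.6,interpolation=cv2.INTER_CUBIC);o[:b.shape[0],514:514+b.shape[1]]=b
cv2.imwrite('pics/w2.png',o)
E
```

```text
[571.61273398 197.73344809 140.34789233]
[257.7 202.6]
[180.6 143.9]
```

View pics/w2.png

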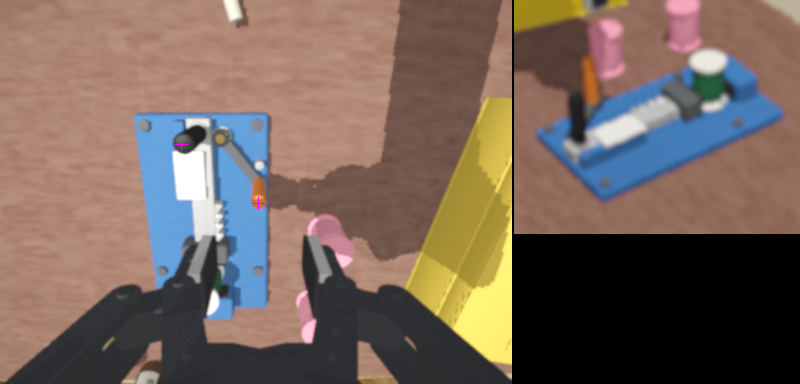

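The pawl is flipped, with the peg at (258,203), and the spool still stands. The handle's top at (183,144) matches its predicted position. Moving to the handle.

send_rows:
  increments: "0.008 -0.009 0 0 0 0 0.045;0.0145 -0.0175 0 0 0 0 0.045;0.0145 -0.0175 0 0 0 0 0.045;0.008 -0.009 0 0 0 0 0.045;0 0 0 0 0 0 0.045;0 0 0 0 0 0 0.045"

```text
time_s: 8.25
tcp_pos: [529.3, 143.2, 139.4]
eef_rot: [[-0.999, -0.051, 0.001], [-0.051, 0.999, 0.001], [-0.001, 0.001, -1.0]]
wrist_force: [0.1, 1.2, 0.1]
finger_gap: 0.527
gripper_force: 0.0
```

send_rows:
  increments: "0 0 0.012 0 0 0 0.045;0 0 0.025 0 0 0 0.045;0 0 0.025 0 0 0 0.045;0 0 0.02 0 0 0 0.045;0 0 0.008 0 0 0 0.045;0 0 0 0 0 0 0.045;0 0 0 0 0 0 0.045"

```text
time_s: 9.12
tcp_pos: [529.6, 142.6, 49.9]
eef_rot: [[-0.999, -0.05, 0.001], [-0.05, 0.999, 0.001], [-0.001, 0.001, -1.0]]
wrist_force: [-0.4, 0.1, 0.4]
finger_gap: 0.527
gripper_force: 0.0
```

send_rows:
  increments: "0 0 0 0 0 0 0.03;0 0 0 0 0 0 0.02;0 0 0 0 0 0 0.012;0 0 0 0 0 0 0.012;0 0 0 0 0 0 0.012;0 0 0 0 0 0 0.012"
  newtons: 30

```text
time_s: 9.88
tcp_pos: [529.1, 143.4, 49.8]
eef_rot: [[-0.999, -0.051, 0.001], [-0.051, 0.999, 0.001], [-0.001, 0.001, -1.0]]
wrist_force: [-2.1, 2.8, 6.2]
finger_gap: 0.174
gripper_force: 30.4
```

send_rows:
  increments: "0.003 0 0 0 0 0 0.012;0.005 0 0 0 0 0 0.012;0.006 0 0 0 0 0 0.012;0.006 0 0 0 0 0 0.012;0.006 0 0 0 0 0 0.012;0.006 0 0 0 0 0 0.012;0.005 0 0 0 0 0 0.012;0.003 0 0 0 0 0 0.012;0 0 0 0 0 0 0.012;0 0 0 0 0 0 0.012"

```text
time_s: 11.12
tcp_pos: [489.8, 141.3, 49.9]
eef_rot: [[-0.999, -0.051, 0.002], [-0.051, 0.999, 0.001], [-0.002, 0.001, -1.0]]
wrist_force: [1.5, 5.3, 4.8]
finger_gap: 0.175
gripper_force: 30.2
```

send_rows:
  increments: "0.001 0 0 0 0 0 0.012;0.001 0 0 0 0 0 0.012;0 0 0 0 0 0 0.012;0 0 0 0 0 0 0.012"

```text
time_s: 11.62
tcp_pos: [489.2, 141.3, 49.9]
eef_rot: [[-0.999, -0.051, 0.005], [-0.051, 0.999, 0.002], [-0.005, 0.001, -1.0]]
wrist_force: [5.3, 4.0, 0.3]
finger_gap: 0.175
gripper_force: 30.0
```

send_rows:
  increments: "0.001 0 0 0 0 0 0.012;0.001 0 0 0 0 0 0.012;0 0 0 0 0 0 0.012;0 0 0 0 0 0 0.012"

```text
time_s: 12.12
tcp_pos: [489.2, 141.3, 50.0]
eef_rot: [[-0.999, -0.05, 0.009], [-0.05, 0.999, 0.002], [-0.009, 0.002, -1.0]]
wrist_force: [8.1, 5.8, -5.0]
finger_gap: 0.177
gripper_force: 29.5
```

The jaw is at its stop: the force climbs with no further motion. Easing off, releasing and rising.

send_rows:
  increments: "-0.0025 0 0 0 0 0 0.012;0 0 0 0 0 0 0.012;0 0 0 0 0 0 0.025;0 0 0 0 0 0 0.04;0 0 0 0 0 0 0.045;0 0 0 0 0 0 0.045;0 0 0 0 0 0 0.045;0 0 -0.015 0 0 0 0.045;0 0 -0.03 0 0 0 0.045;0 0 -0.04 0 0 0 0.045;0 0 -0.03 0 0 0 0.045;0 0 0 0 0 0 0.045"

```text
time_s: 13.62
tcp_pos: [489.5, 140.9, 167.8]
eef_rot: [[-0.999, -0.05, 0.006], [-0.05, 0.999, 0.003], [-0.006, 0.003, -1.0]]
wrist_force: [-0.0, 0.3, -0.2]
finger_gap: 0.528
gripper_force: 0.0
```

send_rows:
  increments: "0 0.02 0 0 0 0 0.045;0 0.04 0 0 0 0 0.045;0 0.05 0 0 0 0 0.045;0 0.05 0 0 0 0 0.045;0 0.04 0 0 0 0 0.045;0 0.02 0 0 0 0 0.045;0 0 0 0 0 0 0.045;0 0 0 0 0 0 0.045"

```text
time_s: 14.62
tcp_pos: [477.0, 357.3, 164.1]
eef_rot: [[-0.999, -0.048, -0.0], [-0.048, 0.999, -0.002], [0.0, -0.002, -1.0]]
wrist_force: [0.4, -0.0, 0.0]
finger_gap: 0.526
gripper_force: 0.0
```

```bash
python3 - <<'E'
from cell import state,snapshot
from h import *
st=state();print(st['tcp_pos'],st['time_s'])
d=snapshot('top');s=snapshot('side')
o=np.zeros((500,800,3),np.uint8)
a=cv2.resize(d['color'][130:230,160:235],None,fx=5,fy=5,interpolation=cv2.INTER_CUBIC);o[:500,:375]=a
b=cv2.resize(s['color'][140:300,165:370],None,fx=2,fy=2,interpolation=cv2.INTER_CUBIC);o[:320,380:790]=b
cv2.imwrite('pics/end.png',o)
E
```

```text
[476.95003238 357.34640548 164.07073964] 14.625
```

View pics/end.png

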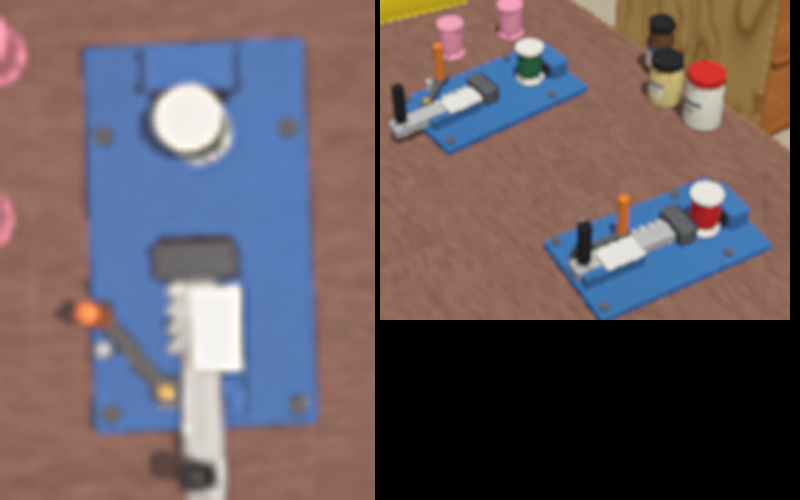

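The pawl is flipped, with its peg at crop (88,313). The jaw is fully open, with its block at (195,258). The green spool is standing at (188,118) and the red clamp is unchanged.

```bash
python3 -c "
from cell import close_job
print(close_job())"
```

```text
the job is handed in; nothing more can be done
None
```

The job is handed in: on the green-spool clamp the pawl is flipped to about 0.67 rad and the jaw is pulled open to its stop, the green spool still stands in place, the red clamp was not touched, and it took about 14.6 s of the 35 s.

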